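Check in a bottle delivery: gauge the sample jar and sort the bottles by height

ROBOT

A 6-joint arm with a two-finger parallel gripper is mounted at the origin on the work surface. World frame = base frame: x ahead of the robot, y to its left, z up, the work surface at z = 0. Lengths are in mm, angles in rad, forces in N, time in s.
With the tool pointing down it reaches from about 350 to 875 mm from the base axis. Payload 4.2 kg.
Tool frame: the origin (TCP) lies at the very end of the fingers, on their centre line; the grasp point (between the pads) lies 19 mm behind it; z points along the fingers, y is the line along which they close (so a half turn about z gives the same grasp; the last joint's range is limited). The gripper opens to 85 mm and grips with 20 to 120 N. Pads are 22 mm wide; open, the fingers measure 114 mm over their backs; the gripper's body (76 mm by 85 mm) begins 54 mm behind the grasp point. The pads swing forward as they close: fully open they stand 13 mm farther back than shut.
Start: joints at [-0.845, 0.385, 0.008, 0, -1.194, -0.259], TCP at [281.28, -558.104, 231.312] pointing down, gripper open.
Joint ranges: [-3.14, 3.14], [-1.21, 2.06], [-1.07, 1.41], [-3.16, 2.05], [-2.99, -0.16], [-3.1, 3.1]. Speed limits (rad/s): [2.79, 2.79, 3.14, 3.14, 3.14, 3.14].

INTERFACE

Orientations are given as a unit quaternion [x, y, z, w].
In Python, from bench import read_state, get_image, camera_model, job_done gives the robot as it stands.
- The arm moves only by the shell command python3 -m handwheel 'ROWS'. ROWS is JSON, a list of rows, each a list of 7 numbers: the shift along the tool's x, y, z in m, then the turn, a rotation vector about the tool's x, y, z in rad, then the gripper's target within -1 to 1 (fully open at 1, half-way at 0, shut at -1). In form: [[dx, dy, dz, wx, wy, wz, jaw], ...]. A call has 1 to 10 rows; each row is the pose to reach, as a shift and turn from the pose commanded when the call began, along the tool's axes at that moment; what a row does not reach only later rows make up. A row lasts 1/8 s, in which the tool goes at most 62.5 mm and 10.7 degrees, less where a joint would pass 70% of its speed; a pose out of reach is approached as far as the arm can. A call with a gripper value outside its range is refused whole. The fingers move at their own pace and stop on an object; the grip force is fixed at half the most. Time passes only in rows, so rows that repeat a pose let the fingers close. It gives the time, the measured TCP pose, the force, the opening and the grip force at its end, in the units of the state.
- read_state(): the state, without advancing time (a new reading comes with each control period).
- get_image(name): name is "scene" or "side" or "wrist"; returns (picture, depth): 480x640x3 uint8, blue, green, red; 480x640 float32, mm along the optical axis (not along the pixel's ray), 0 where there is no reading.
- camera_model(name): a dict with "K" (3x3 intrinsics, pixels), "rvec" (rotation vector, rad) and "tvec" (3), from world to camera coordinates, as OpenCV has them; the wrist camera has in their place "hand_eye" (4x4, takes a point from camera to tool coordinates, whose origin is the TCP and whose axes are the flange's). Camera axes: x right, y down, z forward; pixel columns grow to the right and rows downward; lengths in mm; the calibration is good to about 2 mm. A picture is of the moment at which its call begins: read the wrist's pose just before it. camera_model takes no time and is no camera call.
- job_done(): hands the job in; it is judged then, once.
The state is a dict: "clock": time; "joints": joint angles; "joint_vel": joint speeds; "joint_efforts": joint torques, N m; "position": TCP position; "ee_rot": TCP orientation; "contact_force": force on the tool from outside, world axes, zero at the start; "wrist_torque": the same for the moment, N m; "gripper_width": finger opening in mm; "grasp_force": force on a finger pad.
Only numpy, scipy, OpenCV 4.12 (cv2) and the standard library are available. Lean on these libraries where they do the work, as an engineer would, in place of code of your own. Each camera call takes 0.05 s, during which the arm holds its last target. There are 200 camera calls.

TASK

Check in this bottle delivery. Take the lid off the sample jar and lay it flat on the table beside the jar, stand the depth gauge squarely across the jar's mouth, gently lower its probe until it touches the jar's bottom, press the lock fully down at that height and leave the gauge standing there. Stand every tall bottle in the deep tray and every short bottle in the raised tray, so that all caps come out level, and leave the vials and the tape roll alone.

Things in the scene. Friction and masses are not known exactly. Their poses are not given: they have to be found in the camera images.
- tall1: capped clear glass bottle with a white cap and paper label, upright, diameter 40, height 68 (a tall one; the look-alike short ones are 50), 120 g, bottom-heavy; origin at the centre of its underside, z up. May be absent
- tall2: capped clear glass bottle with a white cap and paper label, upright, diameter 40, height 68 (a tall one; the look-alike short ones are 50), 120 g, bottom-heavy; origin at the centre of its underside, z up. May be absent
- tall3: capped clear glass bottle with a white cap and paper label, upright, diameter 40, height 68 (a tall one; the look-alike short ones are 50), 120 g, bottom-heavy; origin at the centre of its underside, z up. May be absent
- short1: capped clear glass bottle with a white cap and paper label, upright, diameter 40, height 50 (a short one; the look-alike tall ones are 68), 120 g, bottom-heavy; origin at the centre of its underside, z up. May be absent
- short2: capped clear glass bottle with a white cap and paper label, upright, diameter 40, height 50 (a short one; the look-alike tall ones are 68), 120 g, bottom-heavy; origin at the centre of its underside, z up. May be absent
- short3: capped clear glass bottle with a white cap and paper label, upright, diameter 40, height 50 (a short one; the look-alike tall ones are 68), 120 g, bottom-heavy; origin at the centre of its underside, z up. May be absent
- deep_tray: fixed open wooden tray for one row of up to three bottles, outside 76 (x) x 270 (y) x 44 (z), walls 8 thick, so the trough is 60 wide and 254 long; the row runs along its y. The deep one: floor 6 above the table, 38 below the rim. Origin at the centre of its underside
- raised_tray: fixed open wooden tray for one row of up to three bottles, outside 76 (x) x 270 (y) x 44 (z), walls 8 thick, so the trough is 60 wide and 254 long; the row runs along its y. The raised one: floor 24 above the table, 20 below the rim. Origin at the centre of its underside
- deep_tray_floor (a point): centre of the deep tray's floor, axes as the tray's
- raised_tray_floor (a point): centre of the raised tray's floor, axes as the tray's
- jar: loose round clear glass sample jar, outside diameter 62, wall 4, height 75, about 0.45 kg; origin at the centre of its underside, z up
- jar_rim (a point): centre of the jar's mouth, level with its rim, 75 above its underside; z up
- jar_bottom (a point): centre of the jar's white inside bottom, diameter 52, whose height differs from jar to jar: 8 to 28 above the jar's underside (47 to 67 below the rim); it is solid and does not give
- lid: loose white plastic lid that sits on the jar's mouth at the start: disc of diameter 62, 14 thick, over a plug of diameter 48, 5 deep, in the mouth; 30 g. Origin at the centre of the plug's underside, z up; the disc spans 5 to 19 above it. It lifts straight off
- gauge: loose bridge depth gauge, 0.50 kg, standing on the table: steel base 40 (x) x 100 (y) x 14 (z) that is laid across a jar's mouth; origin at the centre of the base's underside, z up. The probe runs vertically through its centre; the lock is at its +y end
- probe_tip (a point): lower end of the gauge's probe, a 6 diameter rod; at the start 1 above the base's underside
- probe_grip (a point): middle of the round grip on top of the probe rod, diameter 18, 28 tall, 99 above the probe tip, on the axis of the gauge. Lifting by it lifts the whole gauge, since the probe is at its upper stop
- probe: the sliding probe: rod and grip; origin at its tip, z up. It can be pushed down through the base by 0 to 72 from its start; it slides with about 2.5 N of friction and stays where it is left
- lock (a joint): thumb lock, 0 up (free), 0.008 m fully pressed down; takes about 4 to 7 N, stays down, and then clamps the probe in the base
- lock_top (a point): top centre of the lock's black round button, diameter 18, 34 from the probe's axis towards the base's +y end, 36.5 above the base's underside when up; press straight down
- vial1: bystander: small corked vial, diameter 22, height 62; leave alone
- vial2: bystander: small corked vial, diameter 22, height 62; leave alone
- tape_roll: bystander: cardboard roll, diameter 90, height 25; leave alone
Mind the look-alikes: they are no part of the job. Leave any green or orange look-alike of the tall3 alone.

How it is judged (in metres and radians):
On the way, in this order (a step that is already met when the one before it is completed fails the run):
1. the lid is off the jar and lies on the table beside it (horizontal distance between lid and jar above 0.06 m and height (world z) of lid below 0.012 m and angle between lid's own z axis and vertical below 0.15 rad), for 0.2 s.
2. the gauge stands on the jar's mouth and its probe has been lowered until it touches the bottom, the lock still up (z of probe_tip in the frame of jar_bottom below 0.003 m and horizontal distance between probe_tip and jar_bottom below 0.02 m and angle between each of gauge, jar's own z axis and vertical below 0.06 rad and z of gauge in the frame of jar_rim between -0.004 and 0.004 m and contact force between probe and jar above 0.3 N and value of joint lock below 0.004 m), for 0.1 s.
3. the lock is pressed down with the probe on the bottom (z of probe_tip in the frame of jar_bottom below 0.003 m and horizontal distance between probe_tip and jar_bottom below 0.02 m and angle between each of gauge, jar's own z axis and vertical below 0.06 rad and z of gauge in the frame of jar_rim between -0.004 and 0.004 m and value of joint lock above 0.006 m), for 0.2 s.
At the end, for the whole second after the job is handed in: Gauge level on the jar's rim, probe tip within 3 mm of the bottom and 20 mm of its centre, lock over 6 mm down; lid flat on the table over 60 mm from the jar (centres); tall bottles upright on the deep floor, short ones on the raised floor, within 12 mm of the row's middle line, at rest (all of step 1 and all of step 3 and x of tall1 in the frame of deep_tray_floor between -0.012 and 0.012 m and y of tall1 in the frame of deep_tray_floor between -0.12 and 0.12 m and z of each of tall1, tall2, tall3 in the frame of deep_tray_floor below 0.005 m and angle between each of tall1, tall2, tall3, short1, short2, short3's own z axis and vertical below 0.1 rad and linear speed of each of tall1, tall2, tall3, short1, short2, short3 below 0.02 m/s and x of tall2 in the frame of deep_tray_floor between -0.012 and 0.012 m and y of tall2 in the frame of deep_tray_floor between -0.12 and 0.12 m and x of tall3 in the frame of deep_tray_floor between -0.012 and 0.012 m and y of tall3 in the frame of deep_tray_floor between -0.12 and 0.12 m and x of short1 in the frame of raised_tray_floor between -0.012 and 0.012 m and y of short1 in the frame of raised_tray_floor between -0.12 and 0.12 m and z of each of short1, short2, short3 in the frame of raised_tray_floor below 0.005 m and x of short2 in the frame of raised_tray_floor between -0.012 and 0.012 m and y of short2 in the frame of raised_tray_floor between -0.12 and 0.12 m and x of short3 in the frame of raised_tray_floor between -0.012 and 0.012 m and y of short3 in the frame of raised_tray_floor between -0.12 and 0.12 m); the robot touches nothing.
It fails at once if the probe is rammed into the jar (over 45 N) (contact force between probe and jar above 45 N).
It fails at once if the jar is tipped over (angle between jar's own z axis and vertical above 0.4 rad).
It fails at once if a bystander is disturbed (distance of vial1 from where it was at the start of the episode above 0.03 m).
It fails at once if a bystander is disturbed (distance of vial2 from where it was at the start of the episode above 0.03 m).
It fails at once if a bystander is disturbed (distance of tape_roll from where it was at the start of the episode above 0.03 m).
Of tall1, tall2, tall3, short1, short2, short3 only 4 to 6 are there at a start; the rules pass over those that are not, and their reading is None.
At some moment in a run one of tall1, tall2, tall3, short1, short2, short3 may be knocked a few centimetres aside while the robot is not near it.
It also fails if it takes over 210 s, if anything falls off the work surface, if the arm or the gripper's body presses on something with over 40 N, if the wrist force passes 120 N, or if a joint passes its speed limit or range.

## Working session

There is one attempt and no reset: what is moved stays moved. The work goes in short steps, Python scripts to look and compute and a shell command to move; the robot and the scene stay as the last step left them, time stands still between calls to the robot, and variables do not carry over. Pictures are saved under pics/ and viewed, at most 14 in all, crops included, and the job is handed in when it is done.

```bash
ls; mkdir -p pics
python3 - <<'E'
from bench import *
import cv2,json
s=read_state();print(s)
for n in("scene","side","wrist"):
    p,d=get_image(n);cv2.imwrite(f"pics/{n}0.png",p)
    import numpy as np;np.save(f"pics/{n}0.npy",d);print(n,camera_model(n))
E
```

```text
pics
{'clock': 0.0, 'joints': array([-8.45393822e-01,  3.85581063e-01,  6.61392335e-03, -5.28709799e-04,
       -1.19402134e+00, -2.58600939e-01]), 'joint_vel': array([-0.00106843,  0.00092573,  0.00095107,  0.00042483,  0.00024538,
        0.00196861]), 'joint_efforts': array([ 1.13855181e-04, -3.92291343e+01,  1.88400078e+01,  4.18603733e+00,
       -4.59898612e-03, -1.11255679e-05]), 'position': array([ 281.02274824, -557.58745317,  230.19774173]), 'ee_rot': array([-2.31192393e-01,  9.72907403e-01,  1.08213860e-03, -3.01214818e-04]), 'contact_force': array([-0.34277515, -0.22895043, -0.15202777]), 'wrist_torque': array([-0.01321372, -0.00526527, -0.03599451]), 'grasp_force': 0.0, 'gripper_width': 85.12533670067484}
scene {'K': array([[608.54951484,   0.        , 321.80850795],
       [  0.        , 608.54951484, 237.40694491],
       [  0.        ,   0.        ,   1.        ]]), 'rvec': array([ 1.38604397,  1.96271879, -0.97936225]), 'tvec': array([ 213.57772835, -259.65502258, 1517.45100715])}
side {'K': array([[590.74583003,   0.        , 314.5249492 ],
       [  0.        , 590.74583003, 240.26775017],
       [  0.        ,   0.        ,   1.        ]]), 'rvec': array([ 0.23898419, -2.67019917,  1.41711894]), 'tvec': array([579.34570684, 144.37455441, 943.63009376])}
wrist {'K': array([[406.74885127,   0.        , 317.41092536],
       [  0.        , 406.74885127, 235.66011194],
       [  0.        ,   0.        ,   1.        ]]), 'hand_eye': array([[-1.17323420e-03, -9.52441803e-01, -3.04718288e-01,
         7.81155853e+01],
       [ 9.99999232e-01, -1.23889512e-03,  2.21260038e-05,
         6.48692789e-01],
       [-3.98587731e-04, -3.04718028e-01,  9.52442525e-01,
        -1.42047703e+02],
       [ 0.00000000e+00,  0.00000000e+00,  0.00000000e+00,
         1.00000000e+00]])}
```

View pics/scene0.png

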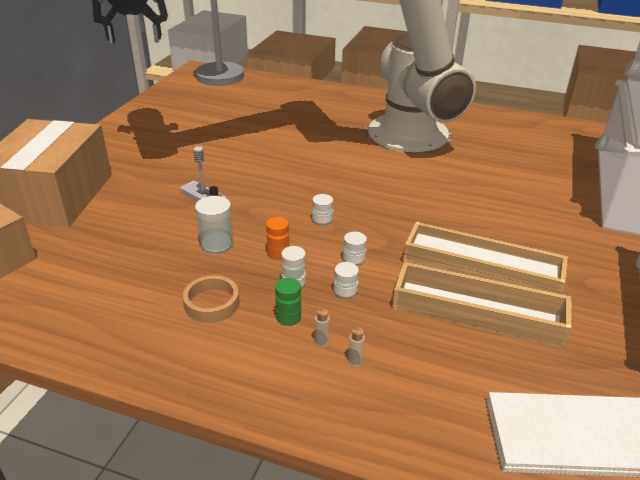

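View pics/side0.png

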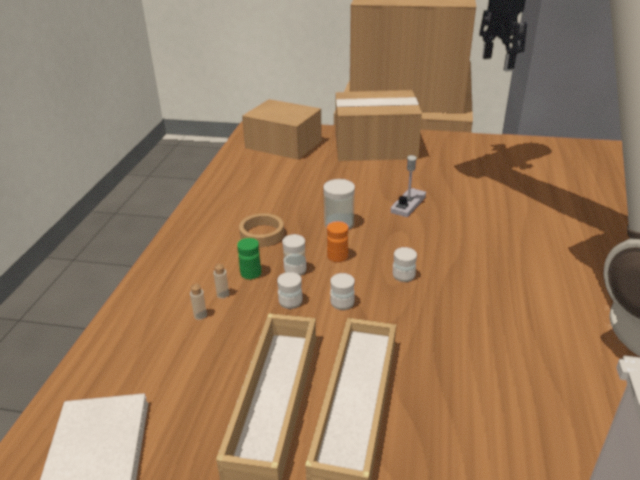

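The scene view shows four white bottles (caps near (322,202), (355,241), (346,272), (293,256)), the orange (278,238) and green (288,302) decoys, the lidded jar (215,225), the gauge (203,185), the tape (211,299), the vials (322,328) and (356,347), and the trays on the right. The side view shows the same things from the left.

```bash
cat > h.py <<'E'
import numpy as np,cv2
from bench import *
from scipy.spatial.transform import Rotation as R
def Tcw(n,s=None):
    c=camera_model(n);T=np.eye(4)
    if n=="wrist":
        s=s or read_state();T[:3,:3]=R.from_quat(s['ee_rot']).as_matrix();T[:3,3]=s['position'];return c['K'],T@c['hand_eye']
    T[:3,:3]=cv2.Rodrigues(c['rvec'])[0];T[:3,3]=np.ravel(c['tvec']);return c['K'],np.linalg.inv(T)
def cloud(n,d,s=None):
    K,T=Tcw(n,s);v,u=np.indices(d.shape);r=np.stack([(u-K[0,2])/K[0,0],(v-K[1,2])/K[1,1],np.ones(d.shape)],-1)*d[...,None]
    P=r@T[:3,:3].T+T[:3,3];P[d<=0]=np.nan;return P
def ray(n,uv,z,s=None):
    K,T=Tcw(n,s);uv=np.atleast_2d(uv).astype(float);r=np.c_[(uv-K[:2,2])/K[0,0],np.ones(len(uv))]@T[:3,:3].T
    return T[:3,3]+r*((z-T[2,3])/r[:,2])[:,None]
def top(P,box,h=3):
    """box u0,v0,u1,v1: top plane height and centre (min-area circle / bbox) """
    Q=P[box[1]:box[3],box[0]:box[2]].reshape(-1,3);Q=Q[np.isfinite(Q).all(1)];Q=Q[Q[:,2]>8]
    z=np.percentile(Q[:,2],98);t=Q[Q[:,2]>z-h];m=np.median(t[:,2])
    (x,y),r=cv2.minEnclosingCircle(t[:,:2].astype(np.float32));return np.round([x,y,m,r,len(t)],1)
def view(n,name):
    s=read_state();p,d=get_image(n);cv2.imwrite(f"pics/{name}.png",p);np.save(f"pics/{name}.npy",d);return s,p,d
E
python3 - <<'E'
from h import *
S={'b1':(308,190,338,226),'b2':(341,229,370,265),'b3':(332,258,361,298),'b4':(280,244,308,287),'orange':(264,214,291,258),'green':(274,274,303,326),'jar':(194,192,236,254),'tape':(182,272,242,322),'v1':(312,306,331,348),'v2':(346,326,366,366),'gaugegrip':(192,144,206,165),'lock':(205,184,221,199)}
P=cloud("scene",np.load("pics/scene0.npy"))
for k,b in S.items():print(k,top(P,b))
S={'b1':(390,245,420,282),'b2':(328,272,357,310),'b3':(275,270,305,308),'b4':(280,234,308,276),'jar':(320,176,360,232),'gaugegrip':(404,152,419,172)}
P2=cloud("side",np.load("pics/side0.npy"))
for k,b in S.items():print('side',k,top(P2,b))
# trays: rim points z 40..48
for n,PP in(('scene',P),('side',P2)):
    M=(PP[...,2]>40)&(PP[...,2]<48)
    l,lab,st,_=cv2.connectedComponentsWithStats(M.astype(np.uint8))
    for i in range(1,l):
        if st[i,4]>300:
            print(n,np.array(cv2.minAreaRect(PP[lab==i][:,:2].astype(np.float32)),dtype=object),st[i],np.median(PP[lab==i][:,2]))
# tray floors + table check
for px in((490,255),(480,298),(450,420)and(330,400)):print(px,P[px[1],px[0]])
for px in((355,385),(275,385),(310,100)):print(px,P2[px[1],px[0]])
E
```

```text
b1 [439.3 -75.1  50.6  21.5 166. ]
b2 [567.4  20.   50.7  49.8 213. ]
b3 [626.1  31.   50.5  20.6 256. ]
b4 [670.3 -52.3  68.6  53.  399. ]
orange [601.7 -92.   68.5  62.3 275. ]
green [717.4 -37.8  68.6  20.7 286. ]
jar [ 583.  -231.    89.7   32.5  480. ]
tape [ 731.2 -165.5   25.7   46.   462. ]
v1 [747.8  30.8  62.2   8.9  67. ]
v2 [768.6  89.5  62.3   9.6  74. ]
gaugegrip [ 445.6 -333.4  114.9   10.5   33. ]
lock [ 559.8 -243.7   89.2   13.6   42. ]
side b1 [439.4 -73.9  49.5  20.8 202. ]
side b2 [537.9  21.5  50.   20.5 215. ]
side b3 [628.2  31.8  49.8  21.  238. ]
side b4 [638.3 -57.5  67.8  20.9 205. ]
side jar [ 582.2 -230.6   88.6   32.2  328. ]
side gaugegrip [ 447.7 -329.9  112.6   10.4   31. ]
scene [(564.3981323242188, -553.6123657226562)
 (113.11598205566406, 238.21267700195312) 68.8161392211914] [  0 156 108  55 414] 43.96380440195827
scene [(483.906005859375, 240.21646118164062)
 (270.0989685058594, 83.19341278076172) 88.02130126953125] [ 405  222  163   63 1638] 43.80344980758224
scene [(600.4393920898438, 248.41720581054688)
 (81.41535949707031, 269.8131103515625) 1.1509603261947632] [ 394  262  177   69 2026] 43.75834737950527
side [(496.23333740234375, -1087.1611328125)
 (370.8323669433594, 25.43613052368164) 0.3521338105201721] [350  69 118   8 301] 44.169065743845294
side [(601.3082885742188, 249.217041015625)
 (76.64087677001953, 273.61529541015625) 1.0078462362289429] [ 216  314  100  157 2484] 43.779520850882875
side [(485.222900390625, 240.24044799804688)
 (274.8006896972656, 76.43898010253906) 87.5459213256836] [ 305  318   91  162 2515] 43.72340808723368
(490, 255) [466.69783469 250.52937516  23.41474147]
(480, 298) [569.04509811 248.5201022    6.64613431]
(330, 400) [8.49826160e+02 7.83110223e+01 7.03816851e-01]
(355, 385) [488.7670437  221.33835348  23.68300382]
(275, 385) [606.00017717 222.72168164   3.34777932]
(310, 100) [ 1061.24415575 -2250.93569624  -509.97559906]
```

Everything fits the given sizes: the jar and lid top is 89.5 high, there are three 50 mm bottles and one 68 mm bottle, and the deep tray is at x≈601. I'll move over the jar while working out the gauge's yaw.

```bash
cat >> h.py <<'E'
def to(x,y,z,yaw=0.):
    """print shift+turn in tool axes to reach TCP pose pointing down; yaw=0: tool y = world y"""
    s=read_state();A=R.from_quat(s['ee_rot']);B=R.from_euler('z',yaw)*R.from_quat([0,1,0,0])
    print('rows:',np.round(A.inv().apply(np.array([x,y,z])-s['position'])/1000,4),np.round((A.inv()*B).as_rotvec(),4))
E
python3 -m handwheel '[[-0.416,0.156,0.04,0,0,0.467,1],[-0.416,0.156,0.04,0,0,0.467,1],[-0.416,0.156,0.04,0,0,0.467,1],[-0.416,0.156,0.04,0,0,0.467,1],[-0.416,0.156,0.04,0,0,0.467,1],[-0.416,0.156,0.04,0,0,0.467,1],[-0.416,0.156,0.04,0,0,0.467,1],[-0.416,0.156,0.04,0,0,0.467,1],[-0.416,0.156,0.04,0,0,0.467,1],[-0.416,0.156,0.04,0,0,0.467,1]]'
python3 - <<'E'
from h import *
to(582.5,-231,70)
for n,gb in(("scene",(178,178,224,205)),("side",(388,186,428,216))):
    p=cv2.imread(f"pics/{n}0.png");P=cloud(n,np.load(f"pics/{n}0.npy"))
    Q=P[gb[1]:gb[3],gb[0]:gb[2]];ok=(Q[...,2]>10)&(Q[...,2]<18)&(Q[...,0]<520)
    print(n,'base',cv2.minAreaRect(Q[ok][:,:2].astype(np.float32)))
    ok=(Q[...,2]>31)&(Q[...,2]<40)&(Q[...,0]<520);print('lock',np.median(Q[ok],0),ok.sum())
    h=cv2.cvtColor(p,cv2.COLOR_BGR2HSV)
    for c,lo,hi in(('orange',5,12),('green',45,75)):
        m=(h[...,0]>=lo)&(h[...,0]<=hi)&(h[...,1]>200)&(P[...,2]>65)&(P[...,2]<72)&(abs(P[...,1])<150)
        print(c,cv2.minEnclosingCircle(P[m][:,:2].astype(np.float32)),m.sum())
E
```

```text
clock: 1.4
position: [581.7, -232.5, 191.3]
ee_rot: [0.001, 1.0, 0.0, -0.0]
contact_force: [-0.9, 0.4, -0.1]
gripper_width: 85.4
grasp_force: 0.0
rows: [-0.0009  0.0015  0.1213] [ 0.     -0.0006 -0.0015]
scene base ((445.03338623046875, -336.40521240234375), (98.37590026855469, 42.008602142333984), 71.3585205078125)
lock [ 457.95548896 -301.22028998   36.70874976] 64
orange ((569.7450561523438, -115.84205627441406), 18.84847068786621) 40
green ((0.0, 0.0), 0.0) 0
side base ((446.433837890625, -330.5864562988281), (106.08463287353516, 41.235496520996094), 70.48622131347656)
lock [ 456.73122613 -297.79583107   35.4476694 ] 50
orange ((564.0371704101562, -99.92639923095703), 13.326431274414062) 7
green ((0.0, 0.0), 0.0) 0
```

```bash
python3 -m handwheel '[[-0.001,0.0015,0.06,0,0,0,1],[-0.001,0.0015,0.09,0,0,0,1],[-0.001,0.0015,0.11,0,0,0,1],[-0.001,0.0015,0.121,0,0,0,1],[-0.001,0.0015,0.121,0,0,0,1],[-0.001,0.0015,0.121,0,0,0,-1],[-0.001,0.0015,0.121,0,0,0,-1],[-0.001,0.0015,0.121,0,0,0,-1],[-0.001,0.0015,0.121,0,0,0,-1],[-0.001,0.0015,0.121,0,0,0,-1]]'
python3 -m handwheel '[[0,0,-0.005,0,0,0,-1],[0,0,-0.02,0,0,0,-1],[0,0,-0.06,0,0,0,-1],[0,0,-0.06,0,0,0,-1]]'
python3 -c "
from h import *
to(610,-345,131)
view('side','s1')"
```

```text
clock: 2.65
position: [584.8, -230.6, 72.3]
ee_rot: [-0.0, 1.0, -0.001, 0.002]
contact_force: [-0.7, -1.3, 5.4]
gripper_width: 59.5
grasp_force: 64.8
clock: 3.15
position: [586.0, -230.4, 134.8]
ee_rot: [-0.0, 1.0, -0.001, 0.004]
contact_force: [-0.7, 0.3, -0.1]
gripper_width: 59.6
grasp_force: 64.8
rows: [-0.0239 -0.1146  0.0042] [-0.0018  0.0079  0.0007]
```

View pics/s1.png

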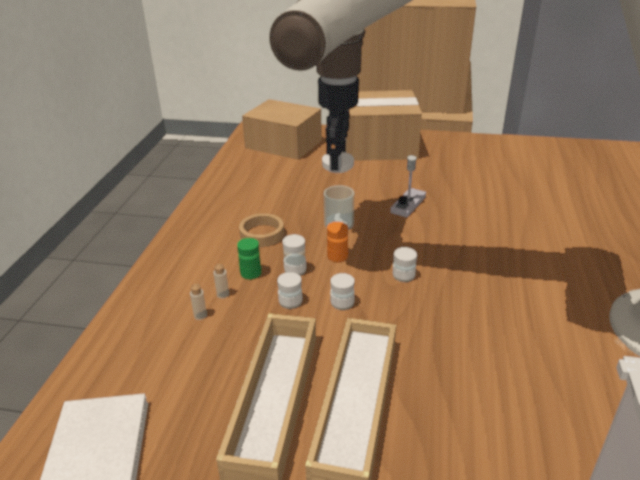

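The lid is in the gripper at (338,162) and the jar is still standing at (340,210). I'll set the lid down at (610,-345).

```bash
python3 -m handwheel '[[-0.012,-0.057,0,0,0,0,-1],[-0.024,-0.115,0,0,0,0,-1],[-0.024,-0.115,0.06,0,0,0,-1],[-0.024,-0.115,0.11,0,0,0,-1],[-0.024,-0.115,0.122,0,0,0,-1],[-0.024,-0.115,0.13,0,0,0,-1],[-0.024,-0.115,0.13,0,0,0,-1]]'
python3 -m handwheel '[[0,0,0.001,0,0,0,-1],[0,0,0.001,0,0,0,1],[0,0,0.001,0,0,0,1],[0,0,0.001,0,0,0,1],[0,0,0.001,0,0,0,1],[0,0,-0.05,0,0,0,1],[0,0,-0.11,0,0,0,1],[0,0,-0.17,0,0,0,1],[0,0,-0.2,0,0,0,1],[0,0,-0.2,0,0,0,1]]'
python3 -c "
from h import *
s,p,d=view('scene','c1');P=cloud('scene',d)
Q=P.reshape(-1,3);Q=Q[(abs(Q[:,0]-610)<60)&(abs(Q[:,1]+345)<45)&(Q[:,2]>12)&(Q[:,2]<30)];print(np.median(Q,0),cv2.minEnclosingCircle(Q[:,:2].astype(np.float32)))
to(540,-231,300)"
```

```text
clock: 4.08
position: [609.1, -345.4, 3.0]
ee_rot: [-0.0, 1.0, -0.001, 0.002]
contact_force: [-0.2, 0.3, -0.7]
gripper_width: 59.7
grasp_force: 64.9
clock: 5.32
position: [608.9, -345.7, 204.2]
ee_rot: [0.0, 1.0, -0.001, 0.003]
contact_force: [-0.4, -0.1, -0.6]
gripper_width: 85.0
grasp_force: 0.0
[ 610.92548789 -342.23727943   19.1962027 ] ((607.485107421875, -345.5584411621094), 33.90450668334961)
rows: [ 0.0676  0.114  -0.0988] [-0.0003  0.0023 -0.0004]
```

```bash
python3 -m handwheel '[[0.109,0.066,-0.056,0,0,0,1],[0.109,0.066,-0.056,0,0,0,1],[0.109,0.066,-0.056,0,0,0,1],[0.109,0.066,-0.056,0,0,0,1],[0.109,0.066,-0.056,0,0,0,1]]'
python3 - <<'E'
from h import *
s,p,d=view('wrist','w1');P=cloud('wrist',d,s)
def near(x,y,r,lo,hi):
    m=(np.hypot(P[...,0]-x,P[...,1]-y)<r)&(P[...,2]>lo)&(P[...,2]<hi);return P[m]
Q=near(447,-332,30,108,118);print('grip',len(Q),np.median(Q,0),cv2.minEnclosingCircle(Q[:,:2].astype(np.float32)))
Q=near(457,-299,18,31,40);print('lock',len(Q),np.median(Q,0),cv2.minEnclosingCircle(Q[:,:2].astype(np.float32)))
Q=near(446,-332,75,10,18);print('base',len(Q),cv2.minAreaRect(Q[:,:2].astype(np.float32)))
Q=near(582,-231,45,70,80);print('rim',len(Q),np.median(Q[:,2]),cv2.minEnclosingCircle(Q[:,:2].astype(np.float32)))
Q=near(582,-231,24,3,60);print('inside',len(Q),np.percentile(Q[:,2],[5,25,50,75,95]))
E
```

```text
clock: 6.0
position: [499.1, -279.3, 254.6]
ee_rot: [0.0, 1.0, 0.0, -0.001]
contact_force: [-0.4, -0.9, 0.9]
gripper_width: 85.4
grasp_force: 0.0
grip 584 [ 445.80359834 -331.54432049  113.277975  ] ((446.010986328125, -332.1715087890625), 9.308998107910156)
lock 325 [ 457.78682992 -300.52017834   35.78017151] ((457.9115905761719, -300.38079833984375), 8.816786766052246)
base 3467 ((445.9779968261719, -332.2770690917969), (99.92737579345703, 40.12952423095703), 69.4300308227539)
rim 1073 74.02308375254734 ((583.321044921875, -231.63856506347656), 31.429698944091797)
inside 557 [ 8.27379565  9.16477951  9.66635922 10.10748416 10.82384506]
```

View pics/w1.png

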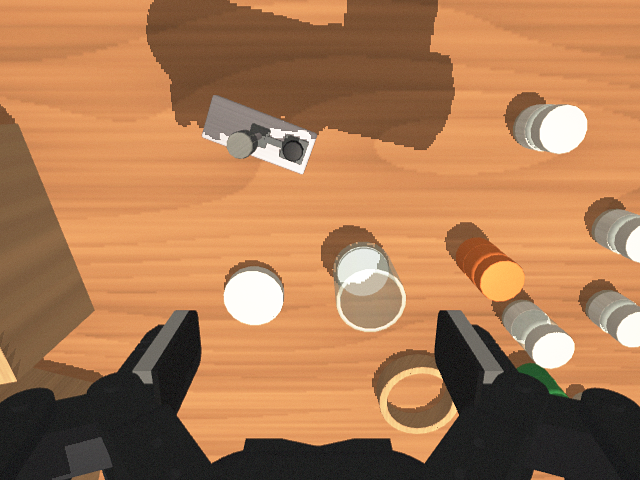

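The wrist view shows the gauge with its grip at (241,144) and lock at (292,150), the lid flat at (254,295), and the open jar with its white bottom at (371,300). The inside bottom is at z≈10.5, so the probe travels about 65 mm.

```bash
python3 -m handwheel '[[0.053,-0.053,0.055,0,0,-0.18,1],[0.053,-0.053,0.055,0,0,-0.36,1],[0.053,-0.053,0.055,0,0,-0.54,1],[0.053,-0.053,0.055,0,0,-0.72,1],[0.053,-0.053,0.055,0,0,-0.9,1],[0.053,-0.053,0.055,0,0,-1.08,1],[0.053,-0.053,0.055,0,0,-1.211,1],[0.053,-0.053,0.055,0,0,-1.211,1],[0.053,-0.053,0.055,0,0,-1.211,1],[0.053,-0.053,0.055,0,0,-1.211,1]]'
python3 -c "
from h import *
to(446,-332,91,1.211)"
```

```text
clock: 7.3
position: [445.6, -332.2, 201.0]
ee_rot: [-0.569, 0.823, 0.0, -0.0]
contact_force: [0.6, -0.9, 0.6]
gripper_width: 85.6
grasp_force: 0.0
rows: [-0.0003 -0.0003  0.11  ] [ 0.0005  0.     -0.0013]
```

```bash
python3 -m handwheel '[[0,0,0.05,0,0,0,1],[0,0,0.09,0,0,0,1],[0,0,0.11,0,0,0,1],[0,0,0.11,0,0,0,1],[0,0,0.11,0,0,0,-1],[0,0,0.11,0,0,0,-1],[0,0,0.11,0,0,0,-1],[0,0,0.11,0,0,0,-1],[0,0,0.11,0,0,0,-1],[0,0,0.11,0,0,0,-1]]'
python3 -c "
from h import *
to(446,-332,211,1.211)"
python3 -m handwheel '[[0,0,-0.01,0,0,0,-1],[0,0,-0.06,0,0,0,-1],[0,0,-0.12,0,0,0,-1],[0,0,-0.12,0,0,0,-1]]'
python3 -c "
from h import *
to(583,-231.5,185,1.211)"
```

```text
clock: 8.55
position: [446.2, -332.3, 91.8]
ee_rot: [-0.569, 0.822, -0.001, 0.0]
contact_force: [1.2, 0.5, 1.8]
gripper_width: 15.7
grasp_force: 58.5
rows: [-2.000e-04  1.000e-04 -1.192e-01] [-0.0016 -0.0002  0.0001]
clock: 9.05
position: [447.8, -333.3, 216.5]
ee_rot: [-0.569, 0.822, -0.005, 0.003]
contact_force: [-0.3, 1.2, -5.8]
gripper_width: 15.9
grasp_force: 59.5
rows: [-0.1429 -0.0904  0.0323] [-0.0107 -0.001   0.0003]
```

```bash
python3 -m handwheel '[[-0.04,-0.026,0,0,0,0,-1],[-0.08,-0.052,0,0,0,0,-1],[-0.12,-0.078,0,0,0,0,-1],[-0.142,-0.092,0,0,0,0,-1],[-0.142,-0.092,0.0,0,0,0,-1],[-0.142,-0.092,0.02,0,0,0,-1],[-0.142,-0.092,0.03,0,0,0,-1],[-0.142,-0.092,0.03,0,0,0,-1],[-0.142,-0.092,0.03,0,0,0,-1],[-0.142,-0.092,0.03,0,0,0,-1]]'
python3 - <<'E'
from h import *
to(583,-231.5,168,1.211)
s,p,d=view('side','s2');cv2.imwrite('pics/s2c.png',cv2.resize(p[80:280,220:460],None,fx=3,fy=3))
P=cloud('side',d)
Q=P.reshape(-1,3);
for lo,hi in((70,78),(96,108),(185,210)):
    q=Q[(abs(Q[:,0]-583)<60)&(abs(Q[:,1]+231)<60)&(Q[:,2]>lo)&(Q[:,2]<hi)];print(lo,len(q),len(q) and cv2.minAreaRect(q[:,:2].astype(np.float32)),np.median(q[:,2]) if len(q) else 0)
E
```

```text
clock: 10.3
position: [582.0, -231.8, 182.2]
ee_rot: [-0.569, 0.822, -0.001, 0.0]
contact_force: [-1.0, 0.2, -6.0]
gripper_width: 15.5
grasp_force: 59.2
rows: [-0.0006 -0.0008  0.0142] [-0.0014  0.0002 -0.0004]
70 109 ((575.9324951171875, -220.57464599609375), (61.868595123291016, 37.523807525634766), 39.22429275512695) 72.97656165923092
96 477 ((580.1491088867188, -230.68409729003906), (103.86219787597656, 42.23040008544922), 68.22715759277344) 103.03831437510541
185 280 ((582.3736572265625, -229.0854034423828), (22.87617301940918, 45.46399688720703), 68.98500061035156) 199.0355519681196
```

View pics/s2c.png

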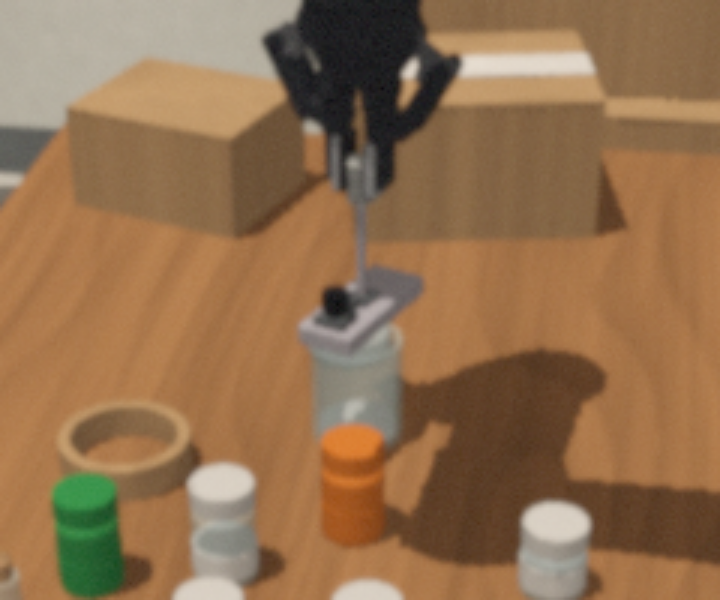

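The gauge hangs level over the jar's mouth, with its base at crop (360,310). I'll lower it onto the rim.

```bash
python3 -m handwheel '[[-0.001,-0.001,0.006,0,0,0,-1],[-0.001,-0.001,0.01,0,0,0,-1],[-0.001,-0.001,0.012,0,0,0,-1],[-0.001,-0.001,0.014,0,0,0,-1],[-0.001,-0.001,0.016,0,0,0,-1],[-0.001,-0.001,0.018,0,0,0,-1],[-0.001,-0.001,0.018,0,0,0,-1],[-0.001,-0.001,0.018,0,0,0,-1]]'
python3 -m handwheel '[[0,0,0,0,0,0,1],[0,0,0,0,0,0,1],[0,0,0,0,0,0,1],[0,0,0,0,0,0,-1],[0,0,0,0,0,0,-1],[0,0,0,0,0,0,-1],[0,0,0,0,0,0,-1],[0,0,0,0,0,0,-1]]'
```

```text
clock: 11.35
position: [583.2, -231.2, 163.8]
ee_rot: [-0.569, 0.822, -0.0, 0.0]
contact_force: [-0.9, -0.6, 1.7]
gripper_width: 15.7
grasp_force: 59.9
clock: 12.35
position: [582.6, -230.9, 163.3]
ee_rot: [-0.569, 0.822, 0.0, -0.0]
contact_force: [-1.5, 0.1, 1.0]
gripper_width: 15.9
grasp_force: 58.5
```

```bash
python3 -m handwheel '[[0,0,0.01,0,0,0,-1],[0,0,0.02,0,0,0,-1],[0,0,0.03,0,0,0,-1],[0,0,0.04,0,0,0,-1],[0,0,0.048,0,0,0,-1],[0,0,0.054,0,0,0,-1],[0,0,0.056,0,0,0,-1],[0,0,0.056,0,0,0,-1]]'
python3 -m handwheel '[[0,0,0.001,0,0,0,-1],[0,0,0.002,0,0,0,-1],[0,0,0.003,0,0,0,-1],[0,0,0.003,0,0,0,-1]]'
python3 -m handwheel '[[0,0,0.001,0,0,0,-1],[0,0,0.001,0,0,0,-1]]'
```

```text
clock: 13.35
position: [582.9, -230.9, 106.7]
ee_rot: [-0.569, 0.822, 0.0, 0.0]
contact_force: [-1.5, 1.1, -2.0]
gripper_width: 16.1
grasp_force: 58.6
clock: 13.85
position: [583.0, -231.0, 104.4]
ee_rot: [-0.569, 0.822, -0.0, 0.0]
contact_force: [-2.7, 1.6, 1.8]
gripper_width: 15.6
grasp_force: 59.0
clock: 14.1
position: [583.0, -231.0, 103.3]
ee_rot: [-0.569, 0.822, -0.0, 0.0]
contact_force: [-3.0, 1.3, 1.1]
gripper_width: 15.9
grasp_force: 59.0
```

```bash
for i in 1; do python3 -m handwheel '[[0,0,0.001,0,0,0,-1],[0,0,0.001,0,0,0,-1]]'; done | grep -E "posi|contact"
python3 -m handwheel '[[0,0,0.001,0,0,0,-1],[0,0,0.001,0,0,0,-1]]'| grep -E "posi|contact"
```

```text
position: [583.0, -231.0, 102.2]
contact_force: [-2.2, 0.6, 0.4]
position: [583.0, -231.0, 101.3]
contact_force: [-2.1, 0.3, 1.5]
```

```bash
python3 -m handwheel '[[0,0,0.001,0,0,0,-1],[0,0,0.001,0,0,0,-1]]'| grep -E "posi|contact"
python3 -c "
from h import *
P=cloud('side',get_image('side')[1]);Q=P.reshape(-1,3);q=Q[(abs(Q[:,0]-583)<60)&(abs(Q[:,1]+231)<60)&(Q[:,2]>80)&(Q[:,2]<95)];print(len(q),np.percentile(q[:,2],[10,50,90]))"
```

```text
position: [583.1, -231.0, 101.2]
contact_force: [-3.0, 0.8, 5.3]
440 [82.4417082  88.16997732 92.76976118]
```

```bash
python3 -m handwheel '[[0,0,0.001,0,0,0,-1],[0,0,0.001,0,0,0,-1],[0,0,0.001,0,0,0,-1]]'| grep -E "posi|contact"
python3 -m handwheel '[[0,0,0,0,0,0,1],[0,0,0,0,0,0,1],[0,0,0,0,0,0,1],[0,0,-0.02,0,0,0,1],[0,0,-0.06,0,0,0,1],[0,0,-0.1,0,0,0,1],[0.05,0,-0.12,0,0,0,1],[0.05,0,-0.12,0,0,0,-1],[0.05,0,-0.12,0,0,0,-1],[0.05,0,-0.12,0,0,0,-1]]'
python3 - <<'E'
from h import *
s,p,d=view('wrist','w2');P=cloud('wrist',d,s)
def near(x,y,r,lo,hi):
    m=(np.hypot(P[...,0]-x,P[...,1]-y)<r)&(P[...,2]>lo)&(P[...,2]<hi);return P[m]
Q=near(583,-231,16,114,132);print('grip',len(Q),np.median(Q,0),cv2.minEnclosingCircle(Q[:,:2].astype(np.float32)))
Q=near(595,-199,14,105,116);print('lock',len(Q),np.median(Q,0),cv2.minEnclosingCircle(Q[:,:2].astype(np.float32)))
Q=near(583,-231,70,84,94);print('base',len(Q),np.median(Q,0),cv2.minAreaRect(Q[:,:2].astype(np.float32)))
E
```

```text
position: [583.3, -231.2, 101.1]
contact_force: [-3.7, 2.9, 9.4]
clock: 16.52
position: [565.2, -277.0, 218.2]
ee_rot: [-0.569, 0.822, 0.001, -0.001]
contact_force: [0.4, -0.5, -0.3]
gripper_width: 32.4
grasp_force: 0.0
grip 668 [ 581.36059793 -234.45744423  122.28299903] ((581.9049072265625, -232.81040954589844), 9.305608749389648)
lock 518 [ 593.80761624 -202.39374469  110.85900109] ((594.2327270507812, -201.08863830566406), 9.033061027526855)
base 5199 [ 575.97263658 -247.7511384    88.57714355] ((581.8413696289062, -232.3369140625), (100.29943084716797, 40.0496711730957), 68.75054168701172)
```

View pics/w2.png

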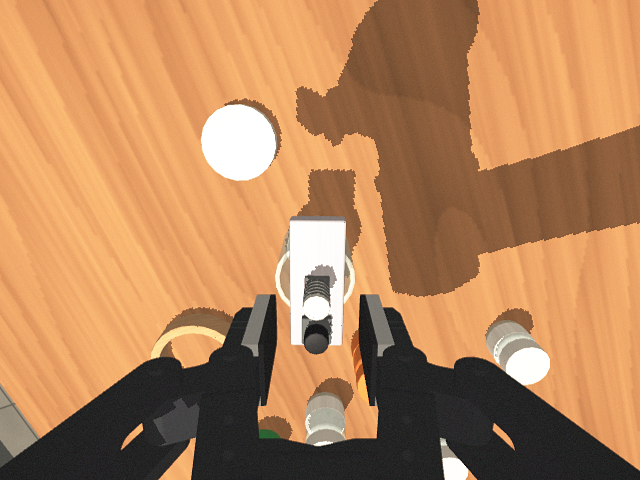

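The gauge stands squarely on the jar (base centre near (318,281)), with the lock button at (316,341) still up. Next I press the lock with the fingers shut.

```bash
python3 -m handwheel '[[-0.04,-0.001,0,0,0,0,-1],[-0.083,-0.001,0,0,0,0,-1],[-0.083,-0.001,0,0,0,0,-1],[-0.083,-0.001,0.04,0,0,0,-1],[-0.083,-0.001,0.08,0,0,0,-1],[-0.083,-0.001,0.098,0,0,0,-1],[-0.083,-0.001,0.098,0,0,0,-1],[-0.083,-0.001,0.098,0,0,0,-1]]'
python3 -m handwheel '[[0,0,0.004,0,0,0,-1],[0,0,0.008,0,0,0,-1],[0,0,0.01,0,0,0,-1],[0,0,0.012,0,0,0,-1],[0,0,0.014,0,0,0,-1],[0,0,0.014,0,0,0,-1]]'
```

```text
clock: 17.58
position: [596.2, -200.8, 122.2]
ee_rot: [-0.569, 0.822, -0.001, 0.0]
contact_force: [-0.3, -0.1, -0.1]
gripper_width: -0.1
grasp_force: 0.0
clock: 18.32
position: [595.5, -200.4, 107.4]
ee_rot: [-0.569, 0.822, 0.0, -0.0]
contact_force: [-0.9, 1.2, 3.1]
gripper_width: -0.2
grasp_force: 1.8
```

```bash
python3 -m handwheel '[[0,0,0.001,0,0,0,-1],[0,0,0.002,0,0,0,-1],[0,0,0.003,0,0,0,-1],[0,0,0.004,0,0,0,-1],[0,0,0.004,0,0,0,-1]]'
python3 -m handwheel '[[0,0,0.001,0,0,0,-1],[0,0,0.001,0,0,0,-1]]'|grep -E "posi|contact"
```

```text
clock: 18.95
position: [595.5, -200.4, 103.6]
ee_rot: [-0.569, 0.822, -0.0, -0.0]
contact_force: [-2.4, 2.5, 5.9]
gripper_width: -0.1
grasp_force: 3.1
position: [595.7, -200.4, 103.6]
contact_force: [-3.9, 2.6, 9.2]
```

The lock is at its stop at 103.6. I'll back off and go look at the bottles.

```bash
python3 -m handwheel '[[0,0,-0.05,0,0,0,-1],[0,0,-0.11,0,0,0,-1],[0,0,-0.17,0,0,0.1,-1],[-0.05,0.04,-0.17,0,0,0.28,1],[-0.1,0.08,-0.17,0,0,0.46,1],[-0.146,0.124,-0.17,0,0,0.64,1],[-0.146,0.124,-0.17,0,0,0.82,1],[-0.146,0.124,-0.17,0,0,1.0,1],[-0.146,0.124,-0.17,0,0,1.18,1],[-0.146,0.124,-0.17,0,0,1.211,1]]'
python3 - <<'E'
from h import *
s,p,d=view('wrist','w3');P=cloud('wrist',d,s)
v=p.min(2)>150
for z,lo,hi in(('short',46,53),('tall',64,72),('lock',99,108),('base',84,94),('grip',118,128)):
    m=((P[...,2]>lo)&(P[...,2]<hi)).astype(np.uint8)
    n,l,st,_=cv2.connectedComponentsWithStats(m)
    for i in range(1,n):
        if st[i,4]>250:
            q=P[l==i];c=cv2.minEnclosingCircle(q[:,:2].astype(np.float32));print(z,st[i],np.round(c[0]),round(c[1],1),np.round(np.median(q,0)),np.median(p[l==i],0))
E
```

```text
clock: 20.45
position: [531.1, -20.1, 271.6]
ee_rot: [-0.0, 1.0, 0.0, -0.0]
contact_force: [-0.4, -0.1, 0.8]
gripper_width: 85.6
grasp_force: 0.0
short [ 229   63   47   51 1814] [439. -75.] 19.9 [438. -75.  49.] [113. 126. 135.]
short [ 338  181   44   43 1426] [538.  19.] 20.0 [537.  19.  49.] [229. 244. 247.]
short [ 349  272   40   37 1181] [626.  31.] 20.1 [625.  31.  49.] [224. 240. 247.]
tall [ 189  218   45   43 1468] [ 567. -116.] 20.1 [ 566. -115.   67.] [ 63. 131. 243.]
tall [ 256  290   42   39 1247] [638. -58.] 20.4 [636. -58.  67.] [217. 234. 242.]
tall [ 282  363   39   35 1058] [717. -37.] 20.2 [715. -36.  67.] [ 75. 150.  64.]
lock [ 91 271  24  21 367] [ 592. -200.] 9.5 [ 591. -199.  103.] [27. 28. 29.]
base [   9  222  126   78 3963] [ 580. -231.] 53.3 [ 574. -233.   88.] [166. 174. 188.]
grip [ 34 266  27  23 464] [ 580. -231.] 9.6 [ 580. -230.  122.] [181. 202. 211.]
```

View pics/w3.png

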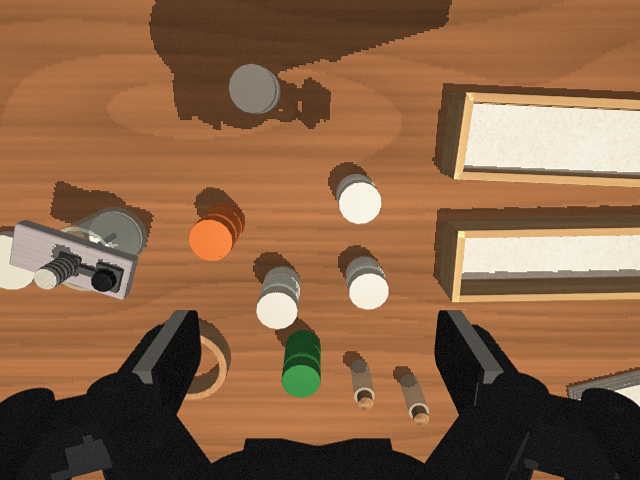

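The lock button (105,278) is down (top at 103) and the caps are measured: shorts at (358,202), (368,290) and (254,88), tall at (278,310). I'll pick short C at (626,31) first.

```bash
python3 -m handwheel '[[-0.045,0.025,0.03,0,0,0,1],[-0.095,0.051,0.06,0,0,0,1],[-0.095,0.051,0.12,0,0,0,1],[-0.095,0.051,0.18,0,0,0,1],[-0.095,0.051,0.235,0,0,0,1],[-0.095,0.051,0.26,0,0,0,1],[-0.095,0.051,0.26,0,0,0,-1],[-0.095,0.051,0.26,0,0,0,-1],[-0.095,0.051,0.26,0,0,0,-1],[-0.095,0.051,0.26,0,0,0,-1]]'
python3 -m handwheel '[[0,0,-0.01,0,0,0,-1],[0,0,-0.06,0,0,0,-1],[0,0,-0.11,0,0,0,-1],[0,0,-0.11,0,0,0,-1],[0,0,-0.11,0,0,0,-1]]'
python3 -c "
from h import *
to(487,315,121)"
```

```text
clock: 21.75
position: [630.3, 31.9, 16.4]
ee_rot: [-0.003, 1.0, 0.001, 0.005]
contact_force: [-1.4, 3.2, 14.0]
gripper_width: 38.7
grasp_force: 59.5
clock: 22.38
position: [624.8, 30.6, 121.1]
ee_rot: [0.0, 1.0, 0.0, -0.001]
contact_force: [-0.3, 0.4, -1.3]
gripper_width: 38.9
grasp_force: 60.5
rows: [0.1379 0.2844 0.0005] [ 0.0002 -0.0025 -0.0003]
```

```bash
python3 -m handwheel '[[0.028,0.057,0,0,0,0,-1],[0.055,0.114,0,0,0,0,-1],[0.083,0.171,0,0,0,0,-1],[0.11,0.228,0,0,0,0,-1],[0.138,0.284,0,0,0,0,-1],[0.138,0.284,0,0,0,0,-1],[0.138,0.284,0.04,0,0,0,-1],[0.138,0.284,0.07,0,0,0,-1],[0.138,0.284,0.07,0,0,0,-1],[0.138,0.284,0.07,0,0,0,-1]]'
python3 -c "
from h import *
s,p,d=view('side','s3');P=cloud('side',d)
to(487,315,121)
cv2.imwrite('pics/s3c.png',cv2.resize(p[280:480,200:440],None,fx=3,fy=3))"
```

```text
clock: 23.62
position: [488.6, 314.6, 52.5]
ee_rot: [0.0, 1.0, -0.0, 0.0]
contact_force: [-0.3, 0.7, -0.9]
gripper_width: 38.7
grasp_force: 60.9
rows: [ 0.0017  0.     -0.0678] [ 0.0009  0.0013 -0.0003]
```

View pics/s3c.png

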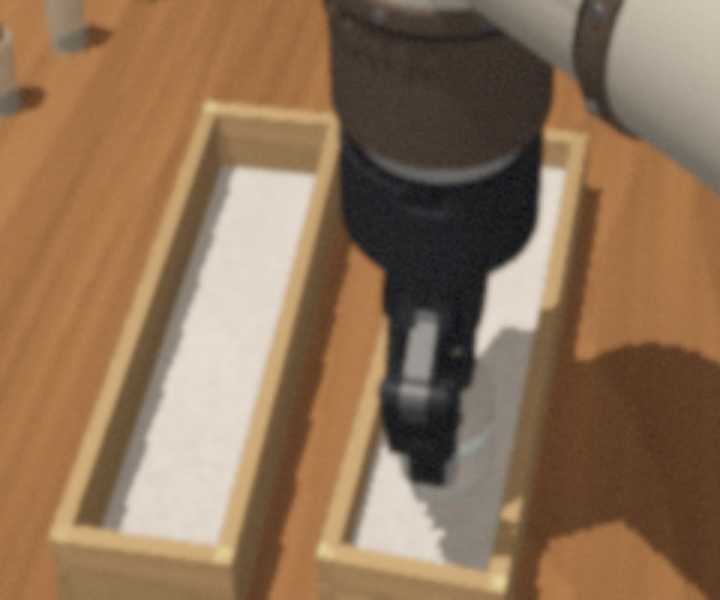

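The gripper and bottle are inside the raised tray's far end at crop (430,460). I'll lower until contact.

```bash
python3 -m handwheel '[[0.001,0,0.004,0,0,0,-1],[0.001,0,0.008,0,0,0,-1],[0.001,0,0.01,0,0,0,-1],[0.001,0,0.01,0,0,0,-1]]'
python3 -m handwheel '[[0,0,0.002,0,0,0,-1],[0,0,0.002,0,0,0,-1]]'
```

```text
clock: 24.18
position: [486.9, 314.8, 42.2]
ee_rot: [0.0, 1.0, -0.0, -0.0]
contact_force: [0.1, -0.3, -1.4]
gripper_width: 38.9
grasp_force: 60.9
clock: 24.42
position: [487.1, 315.1, 40.6]
ee_rot: [-0.0, 1.0, 0.0, 0.0]
contact_force: [-0.7, 0.7, 0.7]
gripper_width: 39.0
grasp_force: 61.1
```

```bash
cat > m.py <<'E'
from h import *
for n in("scene","side"):
    s,p,d=view(n,'m_'+n);P=cloud(n,d)
    for z,lo,hi in(('short',46,53),('tall',64,71),('tray',71,79)):
        m=((P[...,2]>lo)&(P[...,2]<hi)&(P[...,0]>350)&(P[...,1]<450)&(P[...,1]>-150)&(p.min(2)>110)).astype(np.uint8)
        k,l,st,_=cv2.connectedComponentsWithStats(m)
        for i in range(1,k):
            if st[i,4]>60:
                q=P[l==i];c=cv2.minEnclosingCircle(q[:,:2].astype(np.float32));print(n,z,np.round(c[0]),round(c[1],1),np.round(np.median(q,0),1))
E
python3 -m handwheel '[[0,0,0.001,0,0,0,0.4],[0,0,0.001,0,0,0,0.4],[0,0,0,0,0,0,0.4],[0,0,-0.02,0,0,0,0.4],[0,0,-0.06,0,0,0,0.4],[0,0,-0.12,0,0,0,1],[0,-0.06,-0.12,0,0,0,1],[0,-0.12,-0.12,0,0,0,1],[0,-0.18,-0.12,0,0,0,1],[0,-0.18,-0.12,0,0,0,1]]'
python3 m.py
python3 -c "
from h import *
to(538,19.5,15)"
```

```text
clock: 25.68
position: [486.1, 131.5, 160.6]
ee_rot: [0.003, 1.0, -0.0, -0.0]
contact_force: [-0.9, 0.6, -0.2]
gripper_width: 85.5
grasp_force: 0.0
scene short [439. -77.] 22.4 [440.5 -74.4  50.2]
scene short [537.  19.] 21.7 [539.6  19.8  50.2]
scene short [489. 315.] 18.9 [499.7 316.3  49.7]
scene short [644. -57.] 17.7 [653.1 -52.8  48.4]
scene tall [640. -59.] 21.8 [640.6 -58.4  68.2]
scene tray [484. 316.] 22.9 [484.  314.5  74.2]
side short [440. -74.] 22.5 [439.8 -71.4  49.5]
side short [640. -52.] 17.6 [636.2 -42.2  48.1]
side short [538.  20.] 20.8 [537.8  22.3  49.3]
side short [484. 317.] 20.5 [481.1 332.1  49.4]
side tall [640. -57.] 20.8 [639.  -55.3  67.4]
side tall [483. 320.] 19.2 [480.2 332.4  67.4]
side tray [484. 316.] 20.6 [483.7 317.4  73.9]
rows: [-0.0508 -0.115   0.1457] [ 0.0005  0.001  -0.0014]
```

Bottle C stands in the raised tray with its cap at 74. Next is B at (538,20).

```bash
python3 -m handwheel '[[-0.025,-0.058,0.02,0,0,0,1],[-0.051,-0.115,0.04,0,0,0,1],[-0.051,-0.115,0.04,0,0,0,1],[-0.051,-0.115,0.09,0,0,0,1],[-0.051,-0.115,0.13,0,0,0,1],[-0.051,-0.115,0.145,0,0,0,1],[-0.051,-0.115,0.145,0,0,0,1],[-0.051,-0.115,0.145,0,0,0,1]]'
python3 -m handwheel '[[0,0,0,0,0,0,-1],[0,0,0,0,0,0,-1],[0,0,0,0,0,0,-1],[0,0,0,0,0,0,-1]]'
python3 -m handwheel '[[0,0,-0.01,0,0,0,-1],[0,0,-0.06,0,0,0,-1],[0,0,-0.11,0,0,0,-1],[0,0,-0.11,0,0,0,-1],[0,0,-0.11,0,0,0,-1]]'
python3 -c "
from h import *
to(485,240,40)"
```

```text
clock: 26.78
position: [539.3, 20.8, 16.9]
ee_rot: [-0.001, 1.0, 0.0, 0.002]
contact_force: [0.5, 0.6, 1.4]
gripper_width: 85.2
grasp_force: 0.0
clock: 27.28
position: [538.6, 20.0, 16.3]
ee_rot: [-0.0, 1.0, 0.0, 0.001]
contact_force: [-0.5, 0.3, 5.8]
gripper_width: 38.6
grasp_force: 60.2
clock: 27.9
position: [537.0, 19.7, 124.9]
ee_rot: [0.0, 1.0, 0.0, -0.001]
contact_force: [-0.6, -0.6, -1.0]
gripper_width: 38.5
grasp_force: 60.6
rows: [0.052  0.2202 0.085 ] [ 0.0003 -0.0013 -0.0009]
```

```bash
python3 -m handwheel '[[0.014,0.055,0,0,0,0,-1],[0.028,0.11,0,0,0,0,-1],[0.042,0.165,0,0,0,0,-1],[0.052,0.22,0,0,0,0,-1],[0.052,0.22,0,0,0,0,-1],[0.052,0.22,0.04,0,0,0,-1],[0.052,0.22,0.07,0,0,0,-1],[0.052,0.22,0.08,0,0,0,-1],[0.052,0.22,0.082,0,0,0,-1],[0.052,0.22,0.084,0,0,0,-1]]'
python3 -m handwheel '[[0,0,0.001,0,0,0,-1],[0,0,0.002,0,0,0,-1]]'
```

```text
clock: 29.15
position: [486.7, 240.1, 42.1]
ee_rot: [0.0, 1.0, 0.001, 0.001]
contact_force: [-0.1, -0.2, -1.1]
gripper_width: 39.0
grasp_force: 61.1
clock: 29.4
position: [486.4, 240.2, 40.3]
ee_rot: [0.0, 1.0, 0.0, 0.001]
contact_force: [-2.9, 0.6, 7.1]
gripper_width: 38.5
grasp_force: 61.7
```

```bash
python3 -m handwheel '[[0,0,-0.001,0,0,0,0.4],[0,0,-0.001,0,0,0,0.4],[0,0,-0.001,0,0,0,0.4],[0,0,-0.02,0,0,0,0.4],[0,0,-0.06,0,0,0,0.4],[0,0,-0.12,0,0,0,1],[0,-0.06,-0.12,0,0,0,1],[0,-0.12,-0.12,0,0,0,1],[0,-0.18,-0.12,0,0,0,1],[0,-0.18,-0.12,0,0,0,1]]'
python3 m.py
python3 -c "
from h import *
to(439,-75,16)"
```

```text
clock: 30.65
position: [485.1, 56.6, 159.3]
ee_rot: [0.003, 1.0, -0.0, -0.0]
contact_force: [0.5, 0.5, -0.1]
gripper_width: 85.6
grasp_force: 0.0
scene short [439. -76.] 22.1 [440.7 -75.3  50.4]
scene short [495. 208.] 20.3 [506.8 209.5  49.9]
scene short [490. 317.] 18.2 [498.8 316.8  50. ]
scene short [644. -57.] 17.6 [652.8 -52.1  48.5]
scene tall [639. -59.] 21.7 [640.5 -58.3  68.3]
scene tall [493. 319.] 16.3 [499.  317.1  67.4]
scene tray [492. 208.] 22.0 [493.1 208.4  74.4]
scene tray [483. 313.] 22.0 [484.8 315.2  74.3]
side short [440. -74.] 21.1 [439.7 -71.9  49.2]
side short [492. 212.] 20.3 [490.5 225.9  49.7]
side short [484. 318.] 20.3 [481.3 332.2  49.7]
side tall [638. -57.] 21.9 [638.6 -55.3  67.3]
side tall [492. 213.] 19.4 [490.6 225.8  67.3]
side tall [483. 322.] 18.5 [482.7 333.   67.9]
side tray [493. 209.] 21.0 [492.2 210.6  73.7]
side tray [485. 316.] 21.1 [483.8 317.2  73.9]
rows: [ 0.0469 -0.1345  0.1434] [ 0.0002  0.0006 -0.0016]
```

C is fine. B was knocked along the tray to (492,208), still upright. I'll shift it back to the middle to keep room for the third bottle.

```bash
python3 -m handwheel '[[-0.007,0.05,0,0,0,0,0.4],[-0.007,0.1,0,0,0,0,0.4],[-0.007,0.152,0,0,0,0,0.4],[-0.007,0.152,0,0,0,0,0.4],[-0.007,0.152,0.05,0,0,0,0.4],[-0.007,0.152,0.1,0,0,0,0.4],[-0.007,0.152,0.118,0,0,0,0.4],[-0.007,0.152,0.118,0,0,0,0.4],[-0.007,0.152,0.118,0,0,0,-1],[-0.007,0.152,0.118,0,0,0,-1]]'
python3 -m handwheel '[[0,0,0,0,0,0,-1],[0,0,0,0,0,0,-1],[0,0,-0.01,0,0,0,-1],[0.004,0.015,-0.01,0,0,0,-1],[0.0075,0.032,-0.01,0,0,0,-1],[0.0075,0.032,-0.01,0,0,0,-1],[0.0075,0.032,-0.005,0,0,0,-1],[0.0075,0.032,0.0,0,0,0,-1],[0.0075,0.032,0.0,0,0,0,-1]]'
```

```text
clock: 32.0
position: [493.8, 212.7, 42.8]
ee_rot: [-0.0, 1.0, 0.001, 0.001]
contact_force: [0.4, -0.2, 1.2]
gripper_width: 38.3
grasp_force: 60.7
clock: 33.12
position: [485.2, 243.7, 42.7]
ee_rot: [-0.0, 1.0, -0.0, -0.0]
contact_force: [-5.9, -0.1, 12.0]
gripper_width: 38.5
grasp_force: 61.6
```

```bash
python3 -m handwheel '[[0,0,-0.001,0,0,0,-1],[0,0,-0.001,0,0,0,0.4],[0,0,-0.001,0,0,0,0.4],[0,0,-0.02,0,0,0,0.4],[0,0,-0.06,0,0,0,0.4],[0,0,-0.12,0,0,0,1],[0,0,-0.12,0,0,0,1],[0,-0.06,-0.12,0,0,0,1],[0,-0.12,-0.12,0,0,0,1],[0,-0.18,-0.12,0,0,0,1]]'
python3 m.py | grep -E "tray|scene short|scene tall"
python3 -c "
from h import *
to(439,-75,16)"
```

```text
clock: 34.38
position: [484.9, 62.1, 160.5]
ee_rot: [-0.0, 1.0, -0.0, -0.0]
contact_force: [-0.0, -0.4, -0.3]
gripper_width: 85.6
grasp_force: 0.0
scene short [438. -73.] 22.1 [440.7 -74.6  50.1]
scene short [488. 244.] 19.6 [499.5 244.5  49.8]
scene short [491. 317.] 17.9 [498.1 314.9  49.9]
scene short [643. -57.] 17.6 [653.  -52.   48.4]
scene tall [492. 247.] 17.3 [500.3 246.4  67.7]
scene tall [637. -59.] 21.8 [640.5 -58.7  68.3]
scene tall [494. 319.] 17.6 [500.1 317.8  67.7]
scene tray [483. 243.] 23.3 [485.3 244.   74.2]
scene tray [483. 314.] 21.4 [484.  315.2  74.4]
side tray [484. 245.] 20.9 [484.4 246.2  73.8]
side tray [484. 316.] 21.1 [483.9 317.5  73.9]
rows: [ 0.0435 -0.1345  0.1446] [-0.0011 -0.003  -0.0066]
```

B is back at (484,244). Now A at (439,-75).

```bash
python3 -m handwheel '[[0.022,-0.05,0.02,0,0,0,1],[0.045,-0.1,0.04,0,0,0,1],[0.045,-0.136,0.04,0,0,0,1],[0.045,-0.136,0.04,0,0,0,1],[0.045,-0.136,0.09,0,0,0,1],[0.045,-0.136,0.13,0,0,0,1],[0.045,-0.136,0.144,0,0,0,1],[0.045,-0.136,0.144,0,0,0,1],[0.045,-0.136,0.144,0,0,0,1]]'
python3 -m handwheel '[[0,0,0,0,0,0,-1],[0,0,0,0,0,0,-1],[0,0,0,0,0,0,-1],[0,0,0,0,0,0,-1],[0,0,-0.01,0,0,0,-1],[0,0,-0.06,0,0,0,-1],[0,0,-0.11,0,0,0,-1],[0,0,-0.11,0,0,0,-1],[0,0,-0.11,0,0,0,-1],[0,0,-0.11,0,0,0,-1]]'
python3 -c "
from h import *
to(481.5,164,40)"
```

```text
clock: 35.6
position: [441.2, -71.5, 17.8]
ee_rot: [-0.0, 1.0, 0.0, 0.001]
contact_force: [0.8, 0.3, -0.7]
gripper_width: 85.5
grasp_force: 0.0
clock: 36.85
position: [439.2, -72.3, 126.0]
ee_rot: [0.0, 1.0, -0.0, -0.002]
contact_force: [-0.2, -0.1, -1.0]
gripper_width: 38.5
grasp_force: 60.6
rows: [-0.0425  0.2363  0.0858] [-0.0004 -0.0033 -0.0005]
```

```bash
python3 -m handwheel '[[-0.01,0.055,0,0,0,0,-1],[-0.02,0.11,0,0,0,0,-1],[-0.03,0.165,0,0,0,0,-1],[-0.042,0.22,0,0,0,0,-1],[-0.042,0.236,0,0,0,0,-1],[-0.042,0.236,0.04,0,0,0,-1],[-0.042,0.236,0.07,0,0,0,-1],[-0.042,0.236,0.08,0,0,0,-1],[-0.042,0.236,0.082,0,0,0,-1],[-0.042,0.236,0.083,0,0,0,-1]]'
python3 -m handwheel '[[0,0,0.001,0,0,0,-1],[0,0,0.001,0,0,0,-1]]'
```

```text
clock: 38.1
position: [483.1, 164.0, 45.1]
ee_rot: [0.0, 1.0, 0.0, 0.001]
contact_force: [1.0, 0.0, -1.2]
gripper_width: 38.6
grasp_force: 61.0
clock: 38.35
position: [482.7, 164.0, 43.9]
ee_rot: [0.0, 1.0, 0.0, 0.001]
contact_force: [-0.2, -0.3, -1.3]
gripper_width: 38.9
grasp_force: 61.0
```

```bash
python3 -m handwheel '[[0,0,0.001,0,0,0,-1],[0,0,0.002,0,0,0,-1],[0,0,0.002,0,0,0,-1]]'|grep -E "posi|contact"
python3 -m handwheel '[[0,0,0.001,0,0,0,-1],[0,0,0.001,0,0,0,-1]]'|grep -E "posi|contact"
```

```text
position: [482.6, 164.0, 42.2]
contact_force: [-2.4, -0.3, 5.6]
position: [482.6, 164.0, 42.2]
contact_force: [-4.9, -0.9, 12.1]
```

```bash
python3 -m handwheel '[[0,0,-0.002,0,0,0,-1],[0,0,-0.002,0,0,0,0.4],[0,0,-0.002,0,0,0,0.4],[0,0,-0.02,0,0,0,0.4],[0,0,-0.06,0,0,0,0.4],[0,0,-0.12,0,0,0,1],[0,0,-0.12,0,0,0,1],[-0.03,-0.06,-0.12,0,0,0,1],[-0.06,-0.12,-0.12,0,0,0,1],[-0.06,-0.12,-0.12,0,0,0,1]]'
python3 m.py | grep -E "tray|tall"
python3 -c "
from h import *
to(638.5,-58,28)"
```

```text
clock: 40.22
position: [542.8, 40.9, 158.9]
ee_rot: [0.002, 1.0, -0.0, -0.001]
contact_force: [-0.2, 1.0, -0.2]
gripper_width: 85.2
grasp_force: 0.0
scene tall [487. 168.] 19.2 [496.4 168.2  67.5]
scene tall [492. 247.] 18.6 [499.9 246.2  67.6]
scene tall [638. -59.] 21.3 [640.5 -58.6  68.3]
scene tall [491. 319.] 17.6 [499.7 317.6  67.1]
scene tray [480. 164.] 21.6 [482.4 164.4  74.3]
scene tray [484. 243.] 21.3 [485.1 243.5  74.2]
scene tray [483. 314.] 22.1 [484.6 314.8  74.2]
side tall [639. -57.] 21.1 [639.  -55.5  67.4]
side tall [482. 168.] 19.9 [478.8 181.7  67.6]
side tall [484. 250.] 18.7 [483.  261.6  67.2]
side tall [483. 319.] 19.2 [481.6 332.6  67.7]
side tray [482. 166.] 21.2 [480.8 167.   73.7]
side tray [484. 245.] 20.9 [484.3 246.6  73.8]
side tray [484. 316.] 20.5 [483.7 317.4  73.9]
rows: [-0.0969 -0.1003  0.1309] [-0.0005 -0.0022 -0.0028]
```

```bash
python3 -m handwheel '[[-0.04,-0.04,0,0,0,0,1],[-0.08,-0.08,0,0,0,0,1],[-0.096,-0.099,0,0,0,0,1],[-0.096,-0.099,0,0,0,0,1],[-0.096,-0.099,0.05,0,0,0,1],[-0.096,-0.099,0.1,0,0,0,1],[-0.096,-0.099,0.13,0,0,0,1],[-0.096,-0.099,0.13,0,0,0,1],[-0.096,-0.099,0.13,0,0,0,1]]'
python3 -m handwheel '[[0,0,0,0,0,0,-1],[0,0,0,0,0,0,-1],[0,0,0,0,0,0,-1],[0,0,0,0,0,0,-1],[0,0,-0.01,0,0,0,-1],[0,0,-0.06,0,0,0,-1],[0,0,-0.11,0,0,0,-1],[0,0,-0.11,0,0,0,-1],[0,0,-0.11,0,0,0,-1],[0,0,-0.11,0,0,0,-1]]'
python3 -c "
from h import *
to(601,249,35)"
```

```text
clock: 41.45
position: [639.2, -54.0, 31.9]
ee_rot: [-0.001, 1.0, -0.0, 0.001]
contact_force: [0.3, -0.7, -0.2]
gripper_width: 85.2
grasp_force: 0.0
clock: 42.7
position: [637.1, -55.3, 138.3]
ee_rot: [0.0, 1.0, -0.0, -0.002]
contact_force: [-0.2, -0.1, -1.0]
gripper_width: 38.9
grasp_force: 60.5
rows: [0.0358 0.3043 0.1034] [-0.0002 -0.0041 -0.0006]
```

```bash
python3 -m handwheel '[[0.006,0.06,0,0,0,0,-1],[0.012,0.12,0,0,0,0,-1],[0.018,0.18,0,0,0,0,-1],[0.024,0.24,0,0,0,0,-1],[0.036,0.304,0,0,0,0,-1],[0.036,0.304,0,0,0,0,-1],[0.036,0.304,0.05,0,0,0,-1],[0.036,0.304,0.085,0,0,0,-1],[0.036,0.304,0.095,0,0,0,-1],[0.036,0.304,0.096,0,0,0,-1]]'
python3 -m handwheel '[[0,0,0.001,0,0,0,-1],[0,0,0.002,0,0,0,-1]]'|grep -E "posi|contact"
python3 -m handwheel '[[0,0,0.001,0,0,0,-1],[0,0,0.002,0,0,0,-1]]'|grep -E "posi|contact"
```

```text
clock: 43.95
position: [602.7, 248.1, 43.8]
ee_rot: [0.0, 1.0, -0.001, -0.0]
contact_force: [-0.0, 0.5, -0.3]
gripper_width: 39.1
grasp_force: 60.9
position: [603.3, 249.2, 43.9]
contact_force: [0.4, 0.1, -0.9]
position: [602.6, 249.0, 40.7]
contact_force: [0.4, -0.7, -1.0]
```

```bash
python3 -m handwheel '[[0,0,0.001,0,0,0,-1],[0,0,0.002,0,0,0,-1],[0,0,0.002,0,0,0,-1]]'|grep -E "posi|contact"
python3 -m handwheel '[[0,0,0.001,0,0,0,-1],[0,0,0.002,0,0,0,-1],[0,0,0.002,0,0,0,-1]]'|grep -E "posi|contact"
```

```text
position: [602.4, 248.8, 38.1]
contact_force: [0.9, -0.2, -1.4]
position: [602.6, 248.9, 37.7]
contact_force: [-2.4, -0.6, 5.1]
```

Contact on the floor. I'll release, retreat and run the final check.

```bash
python3 -m handwheel '[[0,0,-0.001,0,0,0,-1],[0,0,-0.001,0,0,0,0.4],[0,0,-0.001,0,0,0,0.4],[0,0,-0.02,0,0,0,0.4],[0,0,-0.06,0,0,0,0.4],[0,0,-0.12,0,0,0,1],[0,0,-0.18,0,0,0,1],[0.1,-0.1,-0.2,0,0,0,1],[0.1,-0.15,-0.2,0,0,0,1],[0.1,-0.2,-0.2,0,0,0,1]]'
python3 m.py | grep -E "tray|tall"
python3 - <<'E'
from h import *
s,p,d=view('wrist','w4');P=cloud('scene',np.load('pics/m_scene.npy'));Q=P.reshape(-1,3)
for n,lo,hi,x,y,r in(('lid',14,24,609,-345,45),('base',85,94,583,-231,70),('lock',99,115,594,-200,12),('grip',117,130,583,-231,15)):
    q=Q[(np.hypot(Q[:,0]-x,Q[:,1]-y)<r)&(Q[:,2]>lo)&(Q[:,2]<hi)];print(n,len(q),np.median(q,0),cv2.minAreaRect(q[:,:2].astype(np.float32)))
E
```

```text
clock: 46.45
position: [512.1, 88.8, 234.8]
ee_rot: [-0.001, 1.0, 0.0, 0.001]
contact_force: [0.8, -1.0, 0.1]
gripper_width: 85.0
grasp_force: 0.0
scene tall [487. 167.] 18.4 [496.1 168.1  67.9]
scene tall [491. 247.] 18.3 [499.9 246.3  67. ]
scene tall [491. 318.] 18.0 [499.3 317.3  67.2]
scene tall [609. 252.] 17.5 [618.8 252.6  67.7]
scene tray [480. 164.] 21.5 [482.1 164.2  74.2]
scene tray [483. 244.] 21.0 [485.4 243.5  74.4]
scene tray [483. 316.] 21.0 [484.7 314.9  74.3]
scene tray [602. 248.] 21.5 [603.4 248.9  74.2]
side tall [481. 169.] 19.6 [478.9 181.6  67.3]
side tall [603. 254.] 19.4 [596.5 265.7  67.6]
side tall [484. 247.] 19.3 [482.3 261.6  67.4]
side tall [483. 319.] 19.3 [481.5 332.7  67.4]
side tray [482. 167.] 21.5 [480.9 166.7  73.7]
side tray [603. 250.] 20.9 [602.7 251.4  73.9]
side tray [485. 245.] 21.5 [484.3 246.6  73.8]
side tray [485. 316.] 20.9 [483.9 317.2  73.8]
lid 581 [ 611.10079965 -343.34585384   19.33307572] ((608.9884643554688, -344.2900390625), (61.23088073730469, 60.957122802734375), 12.87354564666748)
base 555 [ 587.85932888 -233.50243615   89.47290849] ((580.4227905273438, -232.5907440185547), (103.8007583618164, 43.422115325927734), 69.54466247558594)
lock 68 [ 595.39931523 -198.77931508  103.65916357] ((594.4888916015625, -199.5671844482422), (19.68974494934082, 15.763086318969727), 27.272380828857422)
grip 72 [ 583.11233597 -230.21452963  122.77390611] ((579.9312744140625, -231.25015258789062), (17.644990921020508, 19.323518753051758), 84.3074722290039)
```

View pics/m_scene.png

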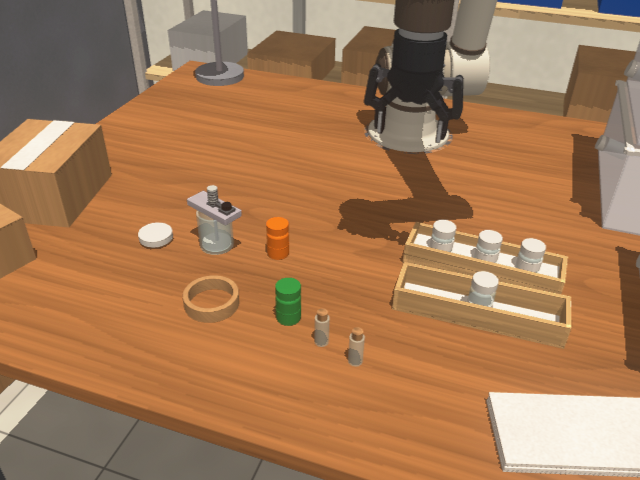

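The view shows three shorts in the raised tray, the tall in the deep tray (484,290), the gauge on the jar (214,210), the lid flat at (155,235), and the bystanders untouched. All caps are at 74.

```bash
python3 -c "
from bench import *
print(job_done())"
```

```text
the job is handed in; nothing more can be done
None
```

The job is handed in, with no verdict returned: the lid is flat beside the jar, the gauge is locked with its probe on the jar's bottom, the three short bottles are in the raised tray and the one tall bottle is in the deep tray (all caps at about 74 mm), and the vials and tape roll were left alone.

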